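# Set out the leather dyeing bench

## Robot

A 7-joint arm with a two-finger parallel gripper is mounted at the origin on the work surface. World frame = base frame: x ahead of the robot, y to its left, z up, the work surface at z = 0. Lengths are in m, angles in rad, forces in N, time in s.
With the tool pointing down it reaches from about 0.375 to 0.925 m from the base axis. Payload 3.1 kg.
Tool frame: the origin (TCP) lies between the finger pads; the fingertips stand 19 mm ahead of it and the grasp point (between the pads) is the TCP; z points along the fingers, y is the line along which they close (so a half turn about z gives the same grasp; the last joint's range is limited). The gripper opens to 85 mm and grips with 20 to 120 N. Pads are 22 mm wide; open, the fingers measure 114 mm over their backs; the gripper's body (76 mm by 85 mm) begins 54 mm behind the grasp point. The pads swing forward as they close: fully open they stand 13 mm farther back than shut.
Start: joints at [1.064, 0.383, 0.044, 1.598, -0.018, 1.161, -0.05], TCP at [0.258, -0.596, 0.25] pointing down, gripper open.
Joint ranges: [-2.61, 2.61], [-0.41, 2.15], [-1.48, 1.57], [0, 2.5], [-1.57, 4.71], [0.05, 1.97], [-2.85, 2.85]. Speed limits (rad/s): [2.79, 2.79, 3.14, 3.14, 3.14, 3.14, 3.14].

## Interface

Orientations are given as a unit quaternion [x, y, z, w].
In Python, from bench import move_ptp, movel, move_j, move_gripper, pause, inverse_kinematics, read_camera, camera_params, MotionError, sign_off, look_for, tip_of, read_time_s, read_qpos, read_joint_vel, read_effort, read_eef_pos, read_tcp_rot, read_ft_force, read_ft_torque, read_finger_gap, read_grasp_force gives the robot as it stands. Calls block until the motion is done:
- move_ptp(position, orientation): joint-space move of the TCP to a pose.
- movel(position, orientation=None, speed=0.15): straight line of the TCP; orientation=None keeps the orientation; speed is the mean speed in m/s.
- move_j(angles): joint-space move.
- move_gripper(opening, effort=None): finger opening in m; effort is the grip in N (None keeps the last); returns when the fingers have stopped.
- pause(seconds).
- inverse_kinematics(position, orientation): joint angles nearest the present ones, or None.
- read_camera(name): name is "scene" or "top"; returns the picture (480x640x3 uint8, red, green, blue); there is no depth.
- camera_params(name): a dict with "K" (3x3 intrinsics, pixels), "camera_from_world" (4x4, takes a point from world to camera coordinates). Camera axes: x right, y down, z forward; pixel columns grow to the right and rows downward; lengths in m; the calibration is good to about 2 mm. A picture is of the moment at which its call begins. camera_params takes no time and is no camera call.
A pose or a line that the arm cannot do raises MotionError and nothing moves.
- sign_off(): hands the job in; it is judged then, once.
Trained networks look in the newest picture that a camera, given by its name, has taken for a name from the list of things; names that differ only in an ending like _2 or _b are one class to them, and where a whole thing is asked for, a point or a joint stands for the part that bears it (a point fixed in the world has none). Each returns a list of dicts, best first, with "confidence" (0 to 1); they miss things now and then, are a little off and sometimes report something else, mostly with a low value. They report only what shows in the picture. A call takes as long as a camera call. They do not tell look-alikes from the thing itself.
- look_for(camera, name): "at" ([column, row] in pixels, amid what is visible of it).
- tip_of(camera, name): "at" ([column, row] in pixels: a listed point, or the origin of a listed thing).
Readings, each from a call of its own:
- read_time_s(): time.
- read_qpos(): joint angles.
- read_joint_vel(): joint speeds.
- read_effort(): joint torques, N m.
- read_eef_pos(): TCP position.
- read_tcp_rot(): TCP orientation.
- read_ft_force(): force on the tool from outside, world axes, zero at the start.
- read_ft_torque(): the same for the moment, N m.
- read_finger_gap(): finger opening in m.
- read_grasp_force(): force on a finger pad.
Only numpy, scipy, OpenCV 4.12 (cv2) and the standard library are available. Lean on these libraries where they do the work, as an engineer would, in place of code of your own. Each camera call takes 0.05 s, during which the arm holds its last target. There are 200 camera calls.

## Task

Set the bench for dyeing: on the round cork disc, nest the three upside-down domed lids one inside the other, white at the bottom centred on the disc, red cupped in it, copper cupped in the red, all level. Stand the black thread spool upright on the tan leather strip, midway between the brown pot and the blue pot, and centre the yellow wax puck flat on top of the spool. Leave the two pots and the white glue bottle standing where they are.

Things in the scene. Friction and masses are not known exactly. Their poses are not given: they have to be found in the camera images.
- lid_white: White domed pot lid lying dome down; all 3 alike: crown 32 mm across, cone widening to 68 mm at 18 mm height, then upright skirt 68 mm across from 18 to 36 mm height (grip it outside); mouth 61 mm; about 90 g. Origin: centre of the crown's underside, z up. Set in another lid it rests on the rim by its cone, self-centring, origin 21 mm above that lid's
- lid_red: Red domed pot lid lying dome down; all 3 alike: crown 32 mm across, cone widening to 68 mm at 18 mm height, then upright skirt 68 mm across from 18 to 36 mm height (grip it outside); mouth 61 mm; about 90 g. Origin: centre of the crown's underside, z up. Set in another lid it rests on the rim by its cone, self-centring, origin 21 mm above that lid's
- lid_copper: Copper domed pot lid lying dome down; all 3 alike: crown 32 mm across, cone widening to 68 mm at 18 mm height, then upright skirt 68 mm across from 18 to 36 mm height (grip it outside); mouth 61 mm; about 90 g. Origin: centre of the crown's underside, z up. Set in another lid it rests on the rim by its cone, self-centring, origin 21 mm above that lid's
- spool: black thread spool standing upright with a bright blue round cap: body 50 mm across, 64 mm high, then the flat cap 46 mm across, 6 mm thick (70 mm high in all); about 150 g; origin: centre of the underside, z up
- wax: yellow round beeswax puck lying flat, 38 mm across, 24 mm high, about 30 g; origin: centre of the underside, z up
- cork: round cork disc fixed to the bench, 100 mm across, 8 mm thick; origin: centre of its underside at bench height
- strip: tan leather strip fixed to the bench, 290 mm long (its own y axis) by 90 mm wide (its own x axis), 4 mm thick; its yaw varies; origin: centre of its underside at bench height. The pots stand on its centre line, 95 mm either side of its centre
- pot_brown: empty dark brown open dye pot standing on the strip, 64 mm across, 60 mm high, loose, about 400 g; origin: centre of the underside; not to be moved
- pot_blue: empty blue open dye pot standing on the strip, 64 mm across, 60 mm high, loose, about 400 g; origin: centre of the underside; not to be moved
- glue_bottle: white glue bottle with a red cap standing at the left edge of the work, 56 mm across, 130 mm high, loose; origin: centre of the underside; not to be moved
There are look-alikes about, which are no part of the job. Leave any pink or purple look-alike of the spool alone.

How it is judged:
By the outcome, as a careful person would: the job done as asked, in the order asked, and still so for the second after the job is handed in, with the robot touching nothing.
It also fails if it takes over 125 s, if anything falls off the work surface, if the arm or the gripper's body presses on something with over 40 N, if the wrist force passes 120 N, or if a joint passes its speed limit or range.

## Working session

There is one attempt and no reset: what is moved stays moved. The work goes in short steps, each a Python script; the robot and the scene stay as the last script left them, time stands still between calls to the robot, and variables do not carry over. Pictures are saved under pics/ and viewed, at most 14 in all, crops included, and the job is handed in when it is done.

```bash
mkdir -p pics; ls
cat > h.py <<'E'
import numpy as np, cv2
from bench import *
def px2w(cam,uv,z):
    p=camera_params(cam);K=np.array(p["K"]);T=np.array(p["camera_from_world"])
    R,t=T[:3,:3],T[:3,3];c=-R.T@t
    d=R.T@np.linalg.inv(K)@np.array([uv[0],uv[1],1.]);return c+d*(z-c[2])/d[2]
def w2px(cam,P):
    p=camera_params(cam);q=np.array(p["camera_from_world"])[:3]@np.r_[P,1];q=np.array(p["K"])@q;return q[:2]/q[2]
def snap(cam,fn,box=None,s=1):
    im=read_camera(cam)[:,:,::-1]
    if box: im=im[box[1]:box[3],box[0]:box[2]]
    cv2.imwrite("pics/"+fn,cv2.resize(im,None,fx=s,fy=s,interpolation=cv2.INTER_CUBIC))
E
python3 - <<'E'
from h import *
snap("top","top0.png");snap("scene","scene0.png")
for c in("top","scene"):
    p=camera_params(c);T=np.array(p["camera_from_world"]);print(c,-T[:3,:3].T@T[:3,3],p["K"][0][0],T[2,:3])
    for n in "lid_white lid_red lid_copper spool wax cork strip pot_brown pot_blue glue_bottle".split():
        f=lambda L:[(np.round(d["at"]).astype(int).tolist(),round(d["confidence"],2),np.round(px2w(c,d["at"],0)[:2],3).tolist()) for d in L[:3]]
        print(n,"L",f(look_for(c,n)),"T",f(tip_of(c,n)))
print(read_tcp_rot(),read_time_s())
E
```

```text
pics
top [0.27888385 0.09676627 0.89226015] 465.01604621279796 [ 0.19633721 -0.02597774 -0.98019225]
lid_white L [([434, 246], 0.69, [0.447, -0.156])] T [([432, 246], 0.95, [0.445, -0.151]), ([207, 249], 0.63, [0.438, 0.289])]
lid_red L [([204, 247], 0.94, [0.441, 0.294])] T [([206, 248], 0.55, [0.438, 0.289])]
lid_copper L [([501, 240], 0.89, [0.459, -0.289])] T [([494, 241], 0.71, [0.457, -0.274])]
spool L [([127, 290], 0.85, [0.357, 0.436]), ([220, 331], 0.79, [0.281, 0.257]), ([282, 237], 0.69, [0.462, 0.143])] T [([135, 293], 0.74, [0.351, 0.42]), ([153, 348], 0.69, [0.251, 0.38]), ([283, 241], 0.62, [0.453, 0.142])]
wax L [([361, 238], 0.76, [0.46, -0.011])] T [([358, 240], 0.58, [0.457, -0.005])]
cork L [([439, 164], 0.87, [0.616, -0.173])] T [([440, 165], 0.63, [0.614, -0.176])]
strip L [([289, 158], 0.86, [0.624, 0.133])] T [([291, 153], 0.94, [0.636, 0.129]), ([338, 145], 0.24, [0.655, 0.032])]
pot_brown L [([242, 155], 0.92, [0.63, 0.228])] T [([244, 162], 0.59, [0.616, 0.223]), ([497, 241], 0.55, [0.456, -0.281])]
pot_blue L [([339, 136], 0.74, [0.673, 0.03])] T [([339, 1
[... 696 characters left out ...]
84]), ([522, 300], 0.66, [0.352, 0.415])]
wax L [([289, 223], 0.94, [0.441, -0.009]), ([222, 280], 0.68, [0.627, 0.002])] T [([285, 228], 0.65, [0.456, -0.006])]
cork L [([163, 237], 0.78, [0.618, -0.162])] T [([163, 237], 0.7, [0.618, -0.161])]
strip L [([277, 329], 0.77, [0.645, 0.143])] T [([273, 321], 0.88, [0.639, 0.128])]
pot_brown L [([334, 324], 0.97, [0.584, 0.206])] T [([334, 344], 0.74, [0.614, 0.227])]
pot_blue L [([221, 280], 0.66, [0.627, -0.001])] T [([224, 298], 0.82, [0.652, 0.033]), ([332, 342], 0.19, [0.613, 0.224])]
glue_bottle L [([484, 366], 0.83, [0.509, 0.419])] T [([472, 388], 0.72, [0.554, 0.42])]
[ 9.79172979e-01  2.03027776e-01  1.41439185e-05 -8.75848660e-06] 2.1
```

View pics/top0.png

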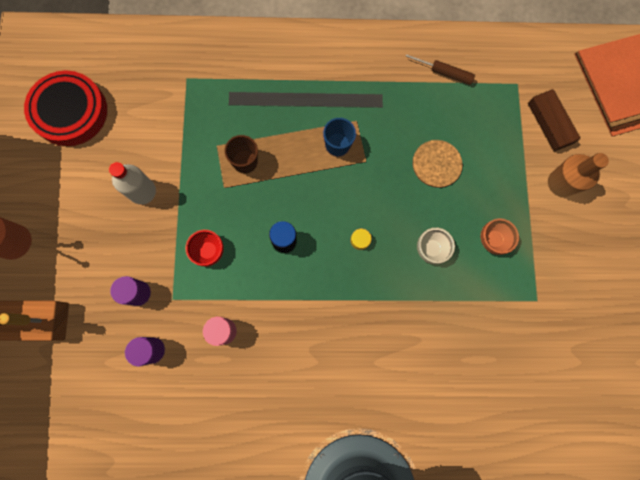

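View pics/scene0.png

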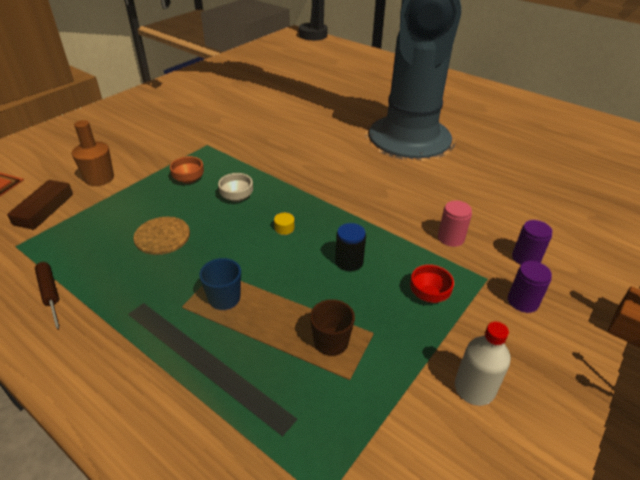

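The top view shows these at (column, row):
- **Lids:** red (205,248), white (436,246), copper (500,237).
- **Other parts:** black spool with blue cap (283,236), wax (361,239), cork (438,163).
- **Pots:** brown (241,153), blue (339,136).
- **Spool candidates:** (283,236) is black with a blue cap. Pink (219,331) and purple (127,290) and (145,351) are look-alikes, so I choose (283,236). The red-rimmed dish at (65,105) is not a lid.

Next I refine the positions by fitting silhouettes in both cameras.

```bash
cat > loc.py <<'E'
from h import *
from scipy.optimize import least_squares
LID=[(16,0),(34,18),(34,36)]
# name: (profile mm, base z, colour test on HSV(0-179) , guess)
def hs(lo,hi): return lambda H: cv2.inRange(H,np.array(lo),np.array(hi))
red=lambda H: hs((0,200,60),(4,255,255))(H)|hs((174,200,60),(179,255,255))(H)
OBJ=dict(lid_white=(LID,0,hs((0,0,110),(40,75,255)),(.447,-.156)),
 lid_red=(LID,0,red,(.438,.289)), lid_copper=(LID,0,hs((4,110,50),(14,255,255)),(.457,-.276)),
 cap=([(23,64),(23,70)],0,hs((105,150,60),(125,255,255)),(.455,.142)),
 wax=([(19,0),(19,24)],0,hs((20,170,70),(34,255,255)),(.456,-.005)),
 cork=([(50,0),(50,8)],0,hs((8,60,60),(24,255,255)),(.615,-.17)),
 pot_blue=([(32,0),(32,60)],.004,hs((100,110,20),(125,255,255)),(.65,.033)),
 pot_brown=([(32,0),(32,60)],.004,hs((0,60,0),(12,255,75)),(.614,.225)))
th=np.linspace(0,2*np.pi,60)
def sil(cam,prof,z0,xy):
    P=[[xy[0]+r/1e3*np.cos(a),xy[1]+r/1e3*np.sin(a),z0+h/1e3] for r,h in prof for a in th]
    return cv2.convexHull(np.array([w2px(cam,p) for p in P],np.float32))[:,0]
def box(pts):
    m=cv2.moments(pts.reshape(-1,1,2)); return np.r_[m['m10']/m['m00'],m['m01']/m['m00']]
def loc(name,ims,guess=None,z0=None):
    prof,zz,f,g=OBJ[name]; z0=zz if z0 is None else z0; g=guess if guess is not None else g
    out={}
    for cam,im in ims.items():
        s=sil(cam,prof,z0,g); M=f(cv2.cvtColor(im,cv2.COLOR_RGB2HSV))
        roi=np.zeros_like(M); cv2.fillConvexPoly(roi,cv2.convexHull(((s-s.mean(0))*1.35+s.mean(0)).astype(np.int32)),255)
        M&=roi; n,L,S,_=cv2.connectedComponentsWithStats(M)
        if n<2: continue
        k=1+np.argmax(S[1:,4]); ys,xs=np.where(L==k)
        hull=cv2.convexHull(np.stack([xs,ys],1).astype(np.float32))[:,0]
        r=least_squares(lambda q:box(sil(cam,prof,z0,q))-box(hull),g,diff_step=1e-3)
        out[cam]=(np.round(r.x,4).tolist(),round(cv2.contourArea(hull)/cv2.contourArea(s),2))
    return out
def ims(): return {c:read_camera(c) for c in("top","scene")}
E
python3 - <<'E'
from loc import *
I=ims()
for n in OBJ: print(n,loc(n,I))
im=I["top"][:,:,::-1][200:290,180:320]
cv2.imwrite("pics/crop1.png",cv2.resize(im,None,fx=5,fy=5))
# strip yaw
H=cv2.cvtColor(I["top"],cv2.COLOR_RGB2HSV)
for n in("strip",):
    M=hs((8,60,60),(24,255,255))(H); roi=np.zeros_like(M); roi[115:195,205:375]=255; M&=roi
    ys,xs=np.where(M); r=cv2.minAreaRect(np.array([px2w("top",(x,y),.004)[:2]*1000 for x,y in zip(xs,ys)],np.float32)); print(r)
for p in((.447,-.156),(.438,.289),(.615,-.17),(.63,.13)):
  for a in(-90,-45,0,45,90,135):
    s=np.radians(a)/2;q=inverse_kinematics([*p,.2],[np.cos(s),np.sin(s),0,0]); print(p,a,None if q is None else np.round(q,2))
E
```

```text
Traceback (most recent call last):
  File "loc.py", line 30, in loc
    r=least_squares(lambda q:box(sil(cam,prof,z0,q))-box(hull),g,diff_step=1e-3)
  File "loc.py", line 30, in <lambda>
    r=least_squares(lambda q:box(sil(cam,prof,z0,q))-box(hull),g,diff_step=1e-3)
                                 ~~~^^^^^^^^^^^^^^^
  File "loc.py", line 17, in sil
    return cv2.convexHull(np.array([w2px(cam,p) for p in P],np.float32))[:,0]
                                    ~~~~^^^^^^^
  File "h.py", line 8, in w2px
    p=camera_params(cam);q=np.array(p["camera_from_world"])[:3]@np.r_[P,1];q=np.array(p["K"])@q;return q[:2]/q[2]
ValueError: time passes only in moves, steps and waits
```

```bash
sed -i 's/^from bench import \*/from bench import *\nimport functools, bench\ncamera_params=functools.lru_cache(None)(bench.camera_params)/' h.py
cat > t.py <<'E'
from loc import *
I=ims()
for n in OBJ: print(n,loc(n,I))
im=I["top"][:,:,::-1][200:290,180:320]
cv2.imwrite("pics/crop1.png",cv2.resize(im,None,fx=5,fy=5))
H=cv2.cvtColor(I["top"],cv2.COLOR_RGB2HSV)
M=hs((8,60,60),(24,255,255))(H); roi=np.zeros_like(M); roi[115:195,205:375]=255; M&=roi
ys,xs=np.where(M); print(cv2.minAreaRect(np.array([px2w("top",(x,y),.004)[:2]*1000 for x,y in zip(xs,ys)],np.float32)))
for p in((.447,-.156),(.438,.289),(.615,-.17),(.63,.13)):
  for a in(-90,-45,0,45,90,135):
    s=np.radians(a)/2;q=inverse_kinematics([*p,.2],[np.cos(s),np.sin(s),0,0]); print(p,a,None if q is None else np.round(q,2))
E
python3 t.py
```

```text
lid_white {'top': ([0.4419, -0.1497], 0.98), 'scene': ([0.4441, -0.1514], 0.24)}
lid_red {'top': ([0.4343, 0.2871], 0.88), 'scene': ([0.436, 0.2895], 0.89)}
lid_copper {'top': ([0.46, -0.2744], 0.93), 'scene': ([0.462, -0.2735], 0.97)}
cap {'top': ([0.4533, 0.1398], 0.96), 'scene': ([0.4553, 0.1424], 0.84)}
wax {'top': ([0.4567, -0.009], 0.88), 'scene': ([0.4568, -0.0066], 0.94)}
cork {'top': ([0.6159, -0.1682], 0.97), 'scene': ([0.6168, -0.166], 0.94)}
pot_blue {'top': ([0.658, 0.0341], 0.73), 'scene': ([0.6458, 0.0293], 0.66)}
pot_brown {'top': ([0.6259, 0.2261], 0.52), 'scene': ([0.6118, 0.2202], 0.68)}
((640.1304321289062, 129.25140380859375), (104.3359603881836, 290.1291198730469), 11.588138580322266)
(0.447, -0.156) -90 [-0.97  0.36  1.42  2.1  -0.42  1.03 -2.47]
(0.447, -0.156) -45 [ 0.42  0.11 -0.18  2.05  0.02  0.98 -2.13]
(0.447, -0.156) 0 [ 0.49  0.12 -0.25  2.05  0.04  0.98 -1.35]
(0.447, -0.156) 45 [ 0.56  0.12 -0.33  2.05  0.05  0.98 -0.58]
(0.447, -0.156) 90 [ 0.65  0.13 -0.43  2.04  0.07  0.98  0.19]
(0.447, -0.156) 135 [ 0.71  0.14 -0.49  2.04  0.08  0.98  0.97]
(0.4
[... 405 characters left out ...]
37  1.71 -0.9   1.33 -2.26]
(0.615, -0.17) -45 [ 0.27  0.41 -0.09  1.67  0.04  1.06 -2.18]
(0.615, -0.17) 0 [ 0.36  0.42 -0.2   1.66  0.09  1.07 -1.44]
(0.615, -0.17) 45 [ 0.43  0.42 -0.28  1.66  0.13  1.07 -0.68]
(0.615, -0.17) 90 [ 0.54  0.44 -0.42  1.66  0.2   1.09  0.06]
(0.615, -0.17) 135 [ 0.6   0.46 -0.51  1.65  0.25  1.09  0.81]
(0.63, 0.13) -90 [ 0.58  0.78 -1.25  1.62  0.77  1.31  2.35]
(0.63, 0.13) -45 [ 0.08  0.46 -0.45  1.64  0.22  1.09 -2.78]
(0.63, 0.13) 0 [ 0.19  0.49 -0.6   1.64  0.3   1.11 -2.06]
(0.63, 0.13) 45 [ 0.23  0.5  -0.65  1.63  0.33  1.12 -1.29]
(0.63, 0.13) 90 [ 0.23  0.5  -0.66  1.63  0.33  1.12 -0.51]
(0.63, 0.13) 135 [ 0.26  0.51 -0.69  1.63  0.36  1.13  0.26]
```

View pics/crop1.png

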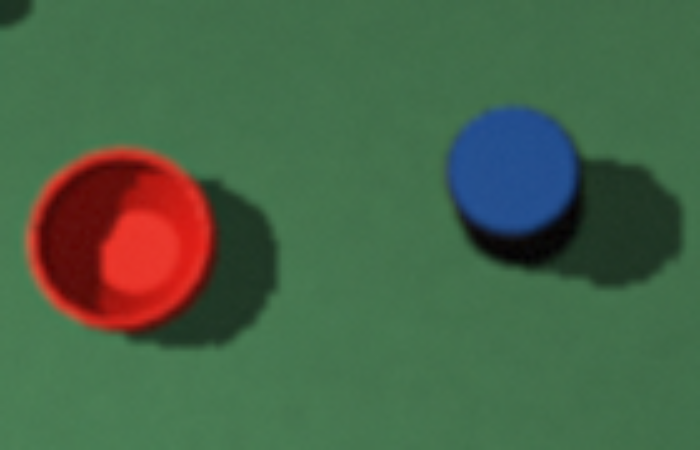

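The crop shows the true spool (black body, blue cap) and the red lid's interior. Now the white lid.

```bash
cat >> h.py <<'E'
def Q(deg): s=np.radians(deg)/2; return [np.cos(s),np.sin(s),0,0]
def pick(xy,z,yaw,gap,open_=.085,eff=40,up=.16):
    move_gripper(open_) if abs(read_finger_gap()-open_)>.003 else None
    move_ptp([*xy,up],Q(yaw)); movel([*xy,z],speed=.1)
    f0=read_ft_force(); move_gripper(gap-.008,eff); print("gap",read_finger_gap(),"gf",read_grasp_force(),"f",np.round(f0,1),np.round(read_ft_force(),1),"t",read_time_s())
E
python3 - <<'E'
from h import *
pick((.443,-.150),.033,90,.068)
snap("top","g1.png",(360,170,520,290),4); snap("scene","g1s.png",(130,80,350,250),3.5)
E
```

```text
gap 0.06705005422878334 gf 43.06720353662968 f [ 0.3  0.1 -1.5] [-2.8  0.6  6.8] t 5.8333
```

View pics/g1s.png

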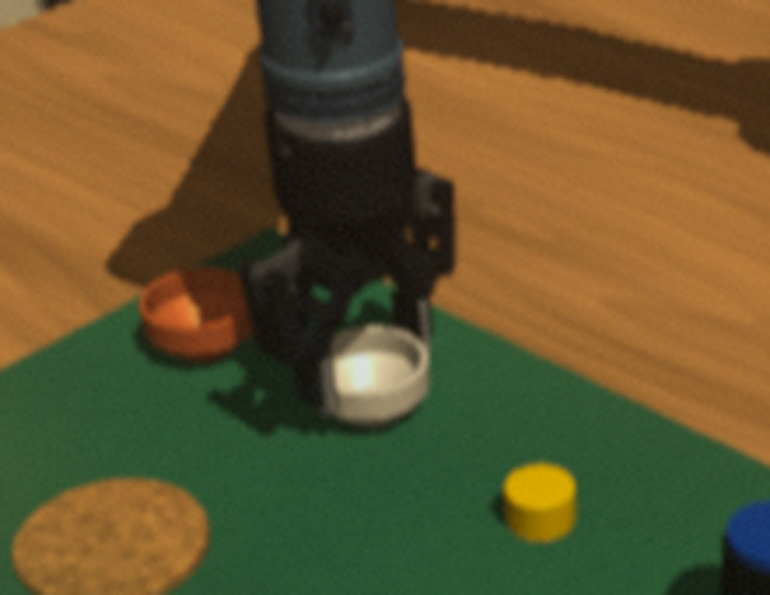

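Run:
```python
from h import *
for x in(.477,.49):
  for z in (.005,.012,.02,.03): print(x,z,[np.round((w2px("scene",[x,y,z])-[130,80])*3.5) for y in (-.161,-.139)])
movel([.443,-.15,.12],speed=.12); move_ptp([.6163,-.167,.12],Q(90)); 
print(read_finger_gap(),np.round(read_ft_force(),1))
snap("scene","g2s.png",(100,120,300,270),4); snap("top","g2t.png",(360,100,520,220),4)
```

```text
0.477 0.005 [array([312., 419.]), array([340., 434.])]
0.477 0.012 [array([311., 409.]), array([338., 424.])]
0.477 0.02 [array([309., 398.]), array([337., 412.])]
0.477 0.03 [array([307., 383.]), array([335., 398.])]
0.49 0.005 [array([296., 430.]), array([323., 444.])]
0.49 0.012 [array([294., 420.]), array([321., 435.])]
0.49 0.02 [array([292., 408.]), array([320., 423.])]
0.49 0.03 [array([290., 394.]), array([318., 409.])]
0.06668953608215536 [-1.2 -0.6 -0.4]
```

View pics/g2s.png

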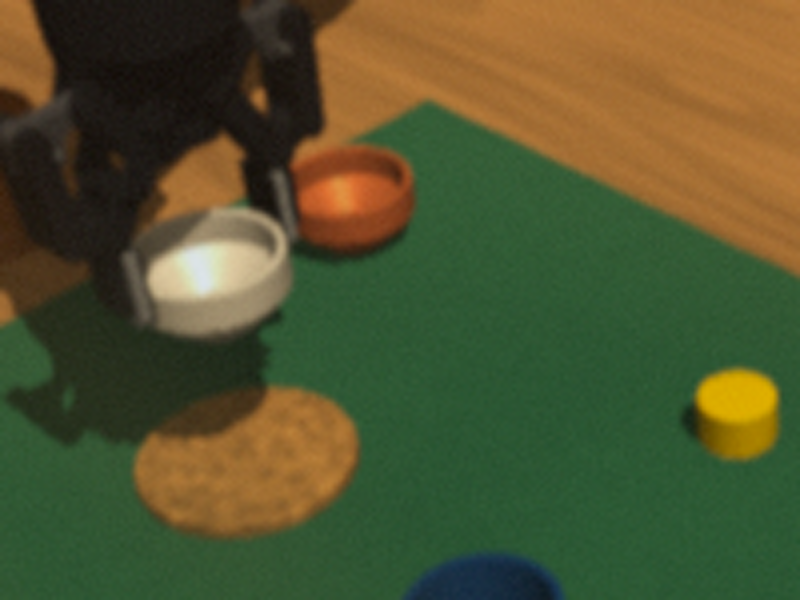

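The lid is held level above the cork, and the pad tips end near the bottom of the skirt. I check the in-hand offset, then lower it.

Run:
```python
from loc import *
I=ims(); print(loc("lid_white",I,(.6163,-.167),.087))
movel([.6163,-.167,.0425],speed=.08); print(np.round(read_ft_force(),1))
movel([.6163,-.167,.0412],speed=.03); print(np.round(read_ft_force(),1))
move_gripper(.085); movel([.6163,-.167,.15],speed=.15)
move_ptp([.45,.2,.2],Q(90))
I=ims(); print(loc("lid_white",I,(.6163,-.167),.008),loc("lid_red",I),read_time_s())
OBJ["pot_blue"]=([(32,60)],.004,hs((100,110,20),(125,255,255)),(.65,.033))
snap("top","p.png",(380,110,500,220),4)
```

```text
{'top': ([0.6149, -0.154], 0.54), 'scene': ([0.6147, -0.1621], 0.28)}
[ 0.6 -0.1 -1.3]
[-2.2  0.9  5.4]
{'top': ([0.617, -0.167], 0.9), 'scene': ([0.616, -0.1633], 0.34)} {'top': ([0.4283, 0.2965], 0.52), 'scene': ([0.4357, 0.2896], 0.89)} 11.9083
```

View pics/p.png

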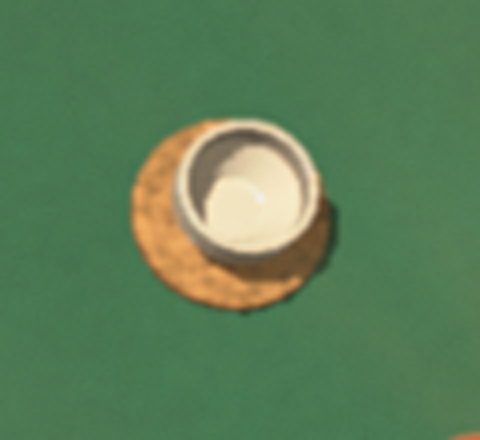

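White sits on the disc, with the two centres within about 1.5 mm once parallax is allowed for. Red next.

```bash
cat >> h.py <<'E'
def place(xy,z,yaw,carry,open_=.085):
    move_ptp([*xy,carry],Q(yaw)); print("held gap",read_finger_gap())
    movel([*xy,z+.004],speed=.1); movel([*xy,z],speed=.03); print("f",np.round(read_ft_force(),1))
    move_gripper(open_); movel([*xy,max(z+.06,.16)],speed=.15)
E
python3 - <<'E'
from loc import *
pick((.435,.288),.034,90,.068); movel([.435,.288,.18],speed=.15)
place((.6168,-.1665),.0635,90,.18)
move_ptp([.461,-.1,.2],Q(90))
I=ims(); print({n:loc(n,I,(.6165,-.167),z) for n,z in(("lid_white",.008),("lid_red",.029))},loc("lid_copper",I),read_time_s())
snap("scene","r.png",(100,150,260,270),4)
E
```

```text
gap 0.0670714498752653 gf 43.31919975578785 f [-0.3  0.8 -0.5] [-1.2 -0.2  5. ] t 14.1583
held gap 0.06703959235457475
f [-0.8  0.   5.4]Traceback (most recent call last):
  File "<stdin>", line 5, in <module>
  File "loc.py", line 30, in loc
    r=least_squares(lambda q:box(sil(cam,prof,z0,q))-box(hull),g,diff_step=1e-3)
    return func(*args, **kwargs)
    vector_fun = VectorFunction(
        fun_wrapped,
    ...<6 lines>...
        workers=workers
    )
    self._update_fun()
    ~~~~~~~~~~~~~~~~^^
    self.f = self.fun_wrapped(xp_copy(self.x))
             ~~~~~~~~~~~~~~~~^^^^^^^^^^^^^^^^^
    return np.atleast_1d(self.fun(x))
                         ~~~~~~~~^^^
    return self.f(x, *self.args, **self.kwargs)
           ~~~~~~^^^^^^^^^^^^^^^^^^^^^^^^^^^^^^
  File "loc.py", line 30, in <lambda>
    r=least_squares(lambda q:box(sil(cam,prof,z0,q))-box(hull),g,diff_step=1e-3)
                                                     ~~~^^^^^^
  File "loc.py", line 19, in box
    m=cv2.moments(pts.reshape(-1,1,2)); return np.r_[m['m10']/m['m00'],m['m01']/m['m00']]
                                                     ~~~~~~~~^~~~~~~~~
ZeroDivisionError: float division by zero
```

```bash
sed -i 's/        if n<2: continue/        if n<2 or S[1:,4].max()<30: continue/' loc.py
python3 - <<'E'
from loc import *
I=ims(); print({n:loc(n,I,(.6165,-.167),z) for n,z in(("lid_red",.029),)},loc("lid_copper",I),read_time_s())
snap("scene","r.png",(100,150,260,270),4)
E
```

```text
{'lid_red': {'top': ([0.6262, -0.1594], 0.48), 'scene': ([0.6157, -0.1662], 0.81)}} {'top': ([0.4603, -0.2741], 0.92), 'scene': ([0.46, -0.2814], 1.12)} 20.675
```

View pics/r.png

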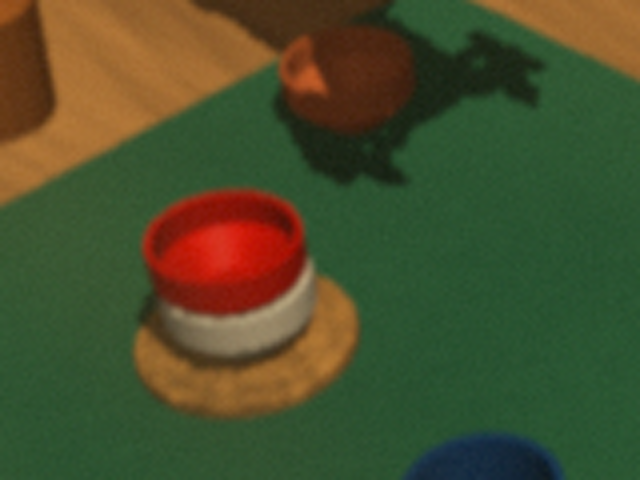

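Run:
```python
from loc import *
im=cv2.resize(read_camera("scene")[150:270,100:260,::-1],None,fx=5,fy=5,interpolation=cv2.INTER_CUBIC)
for z,c in((.044,(255,0,0)),(.065,(0,255,0)),(.026,(255,255,0)),(.047,(0,255,255))):
    P=np.array([w2px("scene",[.6163+.034*np.cos(a),-.167+.034*np.sin(a),z]) for a in th]); cv2.polylines(im,[((P-[100,150]+.5)*5).astype(np.int32)],True,c,1)
cv2.imwrite("pics/ov.png",im[150:500])
```

```text
(no output)
```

View pics/ov.png

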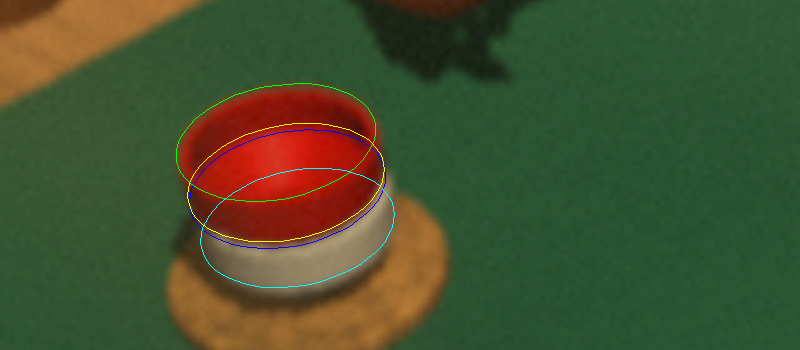

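The overlay matches the expected rim ellipses to about 1 px, so red is nested and level. Copper next.

Run:
```python
from loc import *
pick((.461,-.274),.034,90,.068); movel([.461,-.274,.20],speed=.15)
place((.6166,-.1667),.0845,90,.20)
move_ptp([.4543,.25,.2],Q(90))
I=ims(); print({n:loc(n,I,(.6165,-.167),z) for n,z in(("lid_copper",.050),("cork",0))},loc("cap",I),loc("wax",I),read_time_s())
im=cv2.resize(I["scene"][150:270,100:260,::-1],None,fx=4,fy=4,interpolation=cv2.INTER_CUBIC)
for z in(.044,.065,.086):
    P=np.array([w2px("scene",[.6163+.034*np.cos(a),-.167+.034*np.sin(a),z]) for a in th]); cv2.polylines(im,[((P-[100,150]+.5)*4).astype(np.int32)],True,(0,255,0),1)
t=cv2.resize(I["top"][115:175,205:375,::-1],None,fx=640/170,fy=640/170,interpolation=cv2.INTER_CUBIC)
for n,q in(("b",(.65,.033)),("br",(.615,.225))):
    for r,z in((.032,.064),):
        P=np.array([w2px("top",[q[0]+r*np.cos(a),q[1]+r*np.sin(a),z]) for a in th]); cv2.polylines(t,[((P-[205,115]+.5)*640/170).astype(np.int32)],True,(0,255,0),1)
cv2.imwrite("pics/c.png",np.vstack([im[80:400],t]))
```

```text
gap 0.06760023825820463 gf 43.51613726466894 f [0.6 1.1 0.3] [-1.7  0.9  5.8] t 23.2417
held gap 0.06706082154443982
f [-1.7  0.8  6.5]
{'lid_copper': {'top': ([0.6125, -0.1642], 1.1), 'scene': ([0.6213, -0.1577], 1.17)}, 'cork': {'top': ([0.6237, -0.1736], 1.17), 'scene': ([0.6119, -0.174], 1.13)}} {'scene': ([0.4526, 0.1563], 0.24)} {'top': ([0.4626, -0.0125], 0.49), 'scene': ([0.457, -0.0069], 0.96)} 29.5583
```

View pics/c.png

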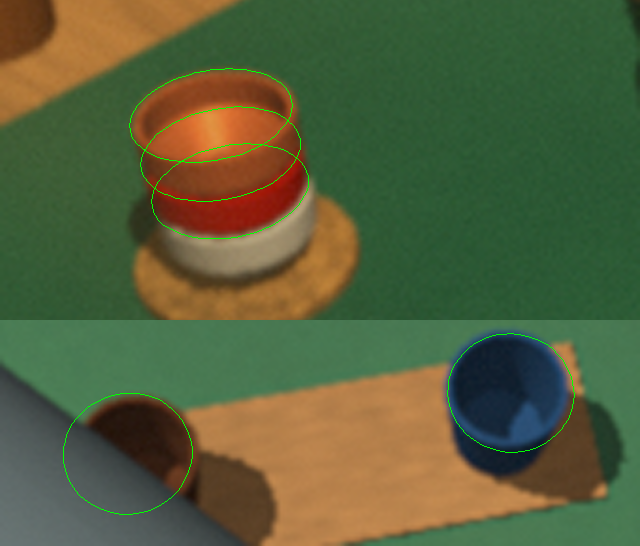

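The copper rim matches its expected ellipse, so the nest is level. Next I fit the pot rims by edge strength in the first pictures to get the midpoint.

Run:
```python
from loc import *
from scipy.ndimage import map_coordinates
res={}
for cam,fn in(("top","top0"),("scene","scene0")):
    im=cv2.GaussianBlur(cv2.imread(f"pics/{fn}.png"),(0,0),.8).astype(float)
    for n,g in(("br",(.615,.2235)),("bl",(.650,.0335)),("cap",(.4543,.141))):
        rr,z=(.023,.07) if n=="cap" else (.032,.064)
        def score(q):
            v=0
            rim=lambda r:np.array([w2px(cam,[q[0]+r*np.cos(a),q[1]+r*np.sin(a),z]) for a in th])
            A,B=rim(rr-.0015),rim(rr+.0015)
            s=lambda P:np.stack([map_coordinates(im[:,:,k],[P[:,1],P[:,0]],order=1) for k in range(3)],1)
            return np.minimum(np.abs(s(A)-s(B)).sum(1),80).mean()
        c=[(score((g[0]+i/1e3,g[1]+j/1e3)),g[0]+i/1e3,g[1]+j/1e3) for i in range(-8,9) for j in range(-8,9)]
        b=max(c); res[cam,n]=np.array(b[1:]); print(cam,n,np.round(b,4))
    d=res[cam,"br"]-res[cam,"bl"]; print("mid",(res[cam,"br"]+res[cam,"bl"])/2,"dist",np.linalg.norm(d),"dir",np.degrees(np.arctan2(d[1],d[0])))
```

```text
top br [59.9984  0.614   0.2215]
top bl [6.00002e+01 6.52000e-01 3.55000e-02]
top cap [72.5115  0.4543  0.14  ]
mid [0.633  0.1285] dist 0.18984203960134857 dir 101.54669054592733
scene br [37.5298  0.617   0.2235]
scene bl [28.7033  0.655   0.0385]
scene cap [41.6896  0.4563  0.143 ]
mid [0.636 0.131] dist 0.18886238376129852 dir 101.60741567579495
```

The pots come out 189–190 mm apart at 101.6°, which agrees with the strip's edge angle of 11.6° and the given 190 mm. Now the spool.

Run:
```python
from loc import *
s=(.455,.1413)
pick(s,.042,101.6,.050,.075); movel([*s,.18],speed=.15)
place((.6345,.1298),.0463,101.6,.18,.07)
move_ptp([.4567,-.008,.2],Q(90))
I=ims(); print(loc("cap",I,(.6345,.1298),.004),loc("wax",I),read_time_s())
cv2.imwrite("pics/s.png",np.hstack([cv2.resize(I[c][y:y+130,x:x+130,::-1],(400,400),interpolation=cv2.INTER_CUBIC) for c,x,y in(("top",225,90),("scene",210,240))]))
```

```text
gap 0.048480675972157106 gf 41.48558735847473 f [-0.1  0.5  0.3] [-0.8 -0.3  5.9] t 32.05
held gap 0.048005654718262826
f [-0.   0.5 -1.3]
{'top': ([0.6336, 0.1292], 0.91), 'scene': ([0.6354, 0.1315], 0.89)} {'top': ([0.4567, -0.0081], 0.83), 'scene': ([0.457, -0.0065], 0.93)} 37.8583
```

View pics/s.png

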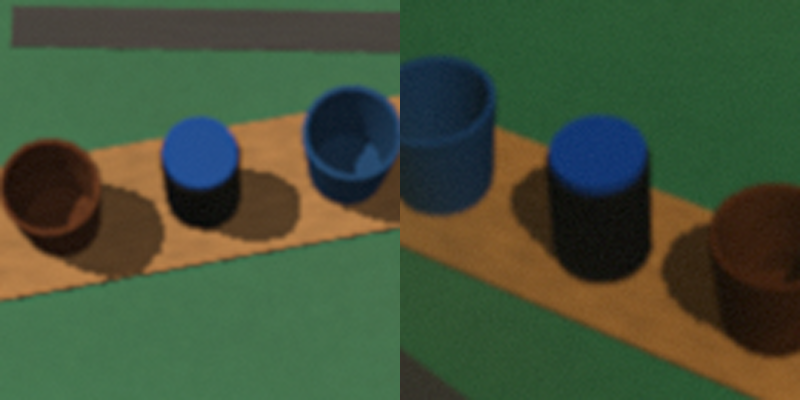

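The spool stands upright, centred between the pots. Now the wax.

Run:
```python
from loc import *
w=(.4568,-.0075)
pick(w,.021,101.6,.038,.06,30); movel([*w,.2],speed=.15)
place((.6345,.1302),.074+.0215,101.6,.2,.055)
move_ptp([.45,-.1,.25],Q(90))
pause(.3); I=ims(); print(loc("cap",I,(.6345,.1298),.004),loc("wax",I,(.6345,.1302),.074),read_time_s())
a=np.hstack([cv2.resize(I[c][y:y+150,x:x+150,::-1],(400,400),interpolation=cv2.INTER_CUBIC) for c,x,y in(("top",215,70),("scene",200,220))])
cv2.imwrite("pics/w.png",a)
```

```text
gap 0.036683061639589634 gf 29.908988177776337 f [-0.3 -0.5  0.3] [-1.3  0.7  6.5] t 40.275
held gap 0.03685236732960728
f [0.6 0.2 1. ]
{'top': ([0.6231, 0.1301], 0.4), 'scene': ([0.64, 0.1374], 0.55)} {'top': ([0.6349, 0.1294], 0.83), 'scene': ([0.6339, 0.1305], 0.89)} 46.4333
```

View pics/w.png

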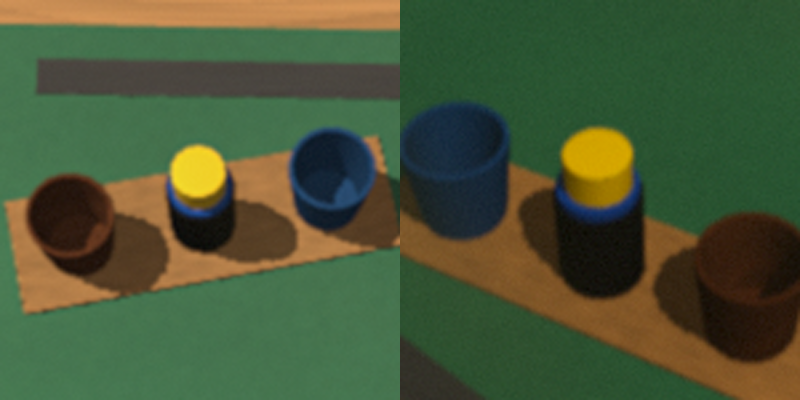

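The wax is flat and centred on the spool. One last look at the whole scene.

```bash
python3 -c "
from h import *
snap('scene','end.png')"
```

```text
(no output)
```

View pics/end.png

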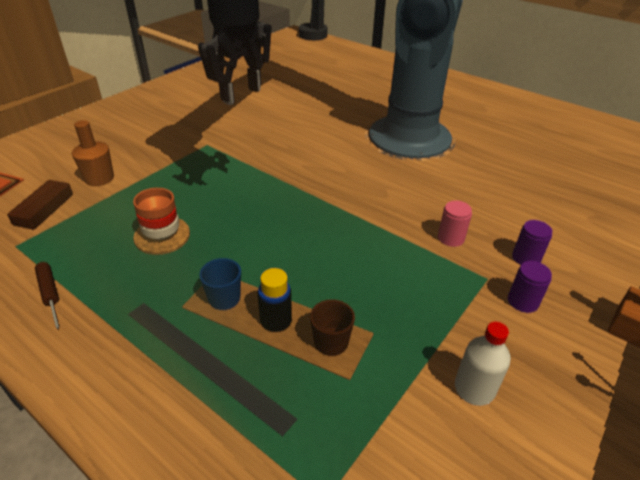

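The stack on the cork is at (157,213) and the wax-topped spool at (275,300). The pots at (221,284) and (332,327) and the bottle at (482,365) have not moved, and the arm is clear.

```bash
python3 -c "
from bench import *
print(sign_off())"
```

```text
the job is handed in; nothing more can be done
None
```

The job is handed in, finished at about 46 s of the 125 s allowed: the lids are nested white, red, copper on the cork, the spool stands midway between the pots with the wax centred on top, and the pots and glue bottle look unmoved in the last picture.

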